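# Empty the chute tray of used sample tubes through the flap of the waste bin

## Robot

A 6-joint arm with a two-finger parallel gripper is mounted at the origin on the work surface. World frame = base frame: x ahead of the robot, y to its left, z up, the work surface at z = 0. Lengths are in m, angles in rad, forces in N, time in s.
With the tool pointing down it reaches from about 0.35 to 0.975 m from the base axis. Payload 4.9 kg.
Tool frame: the origin (TCP) lies on the mounting face of the last link; the fingertips stand 173 mm ahead of it and the grasp point (between the pads) lies 155 mm ahead of it; x points along the fingers, z is the direction in which the jaws open and shut, and the axes are right-handed (so a half turn about x gives the same grasp; the last joint's range is limited). The gripper opens to 85 mm and grips with 20 to 120 N. Pads are 22 mm wide; open, the fingers measure 114 mm over their backs; the gripper's body (76 mm by 85 mm) begins 54 mm behind the grasp point. The pads swing forward as they close: fully open they stand 13 mm farther back than shut.
Start: joints at [0.995, 0.053, 1.613, -0, 1.476, -0.119], TCP at [0.276, 0.561, 0.405] pointing down, gripper open.
Joint ranges: [-3.01, 3.01], [-1.01, 2.22], [0.06, 2.58], [-1.02, 4.17], [0.09, 2.62], [-3.14, 3.14]. Speed limits (rad/s): [2.57, 2.57, 3.14, 3.14, 3.14, 3.14].

## Interface

Orientations are given as a rotation vector (axis times angle).
In Python, from station import get_obs, get_image, get_calibration, finish_job, look_for, masks_of, tip_of gives the robot as it stands.
- The arm moves only by the tool carry_out, never from a script. Its argument "increments" is a list of rows, each a list of 3 entries, a list of its own where there are three numbers: the turn, a rotation vector about the world's x, y, z in units of 0.1 rad (1.0 is 0.1 rad), then the shift along the world's x, y, z in units of 20 mm (1.0 is 20 mm), then the opening, from 0 (shut) to 1 (fully open). A call has 1 to 8 rows; each row shifts and turns the pose as measured when the row begins; what a row does not reach is not made up. A row lasts 1/10 s, in which the tool goes at most 50 mm and 8.59 degrees, less where a joint would pass 70% of its speed; a pose out of reach is approached as far as the arm can. A call with a number of a shift or a turn outside -1 to 1 is refused whole. A call with a gripper value outside its range is refused whole. The fingers move at their own pace and stop on an object; "squeeze" is the grip in N (left out, the last holds). Time passes only in rows, so rows that do not move let the fingers close. It gives the time, the measured TCP pose, the force and the opening at its end, in the units of the state.
- get_obs(): the state, without advancing time (a new reading comes with each control period).
- get_image(name): name is "side" or "top" or "wrist"; returns (picture, depth): 400x640x3 uint8, blue, green, red; 400x640 float32, m along the optical axis (not along the pixel's ray), 0 where there is no reading.
- get_calibration(name): a dict with "fx", "fy", "cx", "cy" (pixels), "position" and "orientation" of the camera in the world. Camera axes: x right, y down, z forward; pixel columns grow to the right and rows downward; lengths in m; the calibration is good to about 2 mm. A picture is of the moment at which its call begins: read the wrist's pose just before it. get_calibration takes no time and is no camera call; for the wrist camera it gives the pose at the moment of the call.
- finish_job(): hands the job in, once; it reports no verdict.
Trained networks look in the newest picture that a camera, given by its name, has taken for a name from the list of things; names that differ only in an ending like _2 or _b are one class to them, and where a whole thing is asked for, a point or a joint stands for the part that bears it (a point fixed in the world has none). Each returns a list of dicts, best first, with "p" (0 to 1); they miss things now and then, are a little off and sometimes report something else, mostly with a low value. They report only what shows in the picture. A call takes as long as a camera call. They do not tell look-alikes from the thing itself.
- look_for(camera, query): "centre" ([column, row] in pixels, amid what is visible of it).
- masks_of(camera, query): "region" (400x640 bool, what is visible of it) and "centre" ([column, row] in pixels, amid what is visible of it).
- tip_of(camera, query): "centre" ([column, row] in pixels: a listed point, or the origin of a listed thing).
The state is a dict: "t": time; "q": joint angles; "dq": joint speeds; "effort": joint torques, N m; "tool_pos": TCP position; "tool_rot": TCP orientation; "contact_force": force on the tool from outside, world axes, zero at the start; "wrist_torque": the same for the moment, N m; "opening": finger opening in m.
Only numpy, scipy, OpenCV 4.12 (cv2) and the standard library are available. Lean on these libraries where they do the work, as an engineer would, in place of code of your own. Each camera call takes 0.05 s, during which the arm holds its last target.

## Task

Draw the blue tray with the three used tubes out from under the rack shelf, set it down level on free bench and take it again by its back end. Push the waste bin's flap open with the tray's lip and tip all three tubes through into the bin, then stand the empty tray back on the bench, right way up and clear of the shelf. The tubes are contaminated: let none fall on the bench, touch neither them nor the flap with the gripper, and leave the tube rack, the tip box and the jars on the bench as they are.

Things in the scene. Friction and masses are not known exactly. Their poses are not given: they have to be found in the camera images.
- tray: blue open chute tray, 180 mm long (x), 62 wide (y), 40 high, walls and floor 3 mm, 0.16 kg. Origin: centre of the underside; x points to the lip, z up. Upright side walls, gripped from outside (62 mm), and back wall, all 40 mm high; the front end has only a low lip, and the floor ramps up to it over its last 45 mm. It starts with its back third under the shelf, lip outwards
- tray_center (a point): centre of the tray, half-way up (20 mm above the underside), axes as the tray
- tray_tail (a point): middle of the tray's back wall, 90 mm behind the centre (x = -90) and 20 mm above the underside; axes as the tray
- tray_lip (a point): top of the lip, middle of the tray's front end (x = +90, 12 mm above the underside); axes as the tray
- tube1: used sample tube with a grey cap, closed, 100 mm long, 17 mm diameter, 20 g; origin at its middle, x along it. The three lie side by side along the tray; they start to slide at a slope between 25 and 36 degrees
- tube2: like tube1, with a red cap
- tube3: like tube1
- shelf: rack shelf fixed to the bench: grey board 180 mm deep (x), 260 wide (y), top at 115 mm, underside at 103, on upright side panels at y = +-126 from x = -80 to +90. Origin: centre of the footprint at bench height; open front at x = -90. Racks with tubes stand on it (x = 5 to 75) up to 212 mm above the bench
- bin: yellow waste bin with red lid, fixed. 200 mm deep (x), 180 wide (y), tub 163 high; its bracket plate is 230 x 210. Origin: centre of the footprint at bench height; its front looks to -x. The hood's front slopes at 40 degrees from x = -100, z = 163 mm up to x = -8, z = 240 and holds the opening with the white flap; behind it the top is flat
- port (a point): centre of the opening in the sloping front of the hood, on the outer face (axes as the bin). The opening is 85 mm long up the slope and 90 mm wide (y)
- flap_edge (a point): middle of the free lower edge of the white flap, 82 mm from its hinge; the flap is 86 mm wide
- flap (a joint): angle of the flap (rad): 0 shut, flush with the slope; it hangs on the upper edge of the opening, swings only inwards (up to 1.45) and a light spring shuts it (about 1 N at its free edge)
- rack: single-row grey tube rack with tubes, 150 mm (x) by 26 mm (y), tubes up to 97 mm high; origin: centre of the underside. Leave alone
- tip_box: orange pipette-tip box with clear lid, 112 mm (x) by 77 mm (y), 58 mm high; origin: centre of the underside. Leave alone
- jar_yellow: specimen jar with yellow screw cap, 64 mm diameter, 72 mm high; origin: centre of the underside. Leave alone
- jar_white: specimen jar with white screw cap, 64 mm diameter, 72 mm high; origin: centre of the underside. Leave alone
Things that resemble listed ones, but are neither listed nor needed, are in the scene too. What is shaped like the tube3 but purple is not meant.

How it is judged:
By the outcome, as a careful person would: the job done as asked, in the order asked, and still so for the second after the job is handed in, with the robot touching nothing.
It also fails if it takes over 69 s, if anything falls off the work surface, if the arm or the gripper's body presses on something with over 40 N, if the wrist force passes 120 N, or if a joint passes its speed limit or range.

## Working session

There is one attempt and no reset: what is moved stays moved. The work goes in short steps, Python scripts to look and compute and a tool call to move; the robot and the scene stay as the last step left them, time stands still between calls to the robot, and variables do not carry over. Pictures are saved under pics/ and viewed, and the job is handed in when it is done.

Besides the shell and the picture viewer there is one more tool, called after "Request:" as a command line: name --argument value ..., lists and objects as JSON in quotes. carry_out: Moves the arm, as the interface text tells. Shifts and turns lie within -1 to 1; 1 stands for 20 mm of shift or 0.1 rad of turn. Its arguments: {"type":"object","properties":{"increments":{"type":"array","items":{"type":"array"}},"squeeze":{"type":"number"}},"required":["increments"]}

```bash
ls; mkdir -p pics; python3 - <<'E'
from station import *
import cv2,json
print(get_obs())
for n in ["side","top","wrist"]:
    im,d=get_image(n); cv2.imwrite(f"pics/{n}0.png",im); print(n,get_calibration(n))
E
```

```text
pics
{'t': 0.0, 'q': array([ 9.94999060e-01,  5.33539848e-02,  1.61429424e+00,  1.96745710e-05,
        1.47597988e+00, -1.18991556e-01]), 'dq': array([-8.54524912e-05,  1.37085721e-03,  1.49351445e-03, -1.57200332e-03,
       -6.46928040e-04, -4.70937602e-04]), 'effort': array([-3.35508130e-04, -3.93697643e+01, -3.70170343e+01, -1.83739094e-04,
        6.97254945e-03, -1.14392984e-05]), 'tool_pos': array([0.27552392, 0.56069428, 0.40346429]), 'tool_rot': array([-0.86740964,  1.39322909,  0.86602331]), 'contact_force': array([-0.3150698 ,  0.04825263, -0.43173049]), 'wrist_torque': array([-0.01627633,  0.04965178, -0.01786952]), 'opening': 0.08533412321531875}
side {'fx': 387.4355724407938, 'fy': 387.4355724407938, 'cx': 323.7099242622159, 'cy': 201.84456174746006, 'position': array([1.19671255, 0.00994118, 0.80924491]), 'orientation': array([-1.78222317, -1.7951538 ,  0.68659371])}
top {'fx': 391.75219424166056, 'fy': 391.75219424166056, 'cx': 315.6668642076016, 'cy': 199.06535494752222, 'position': array([0.49258164, 0.03523005, 1.03393118]), 'orientation': array([-2.1196449 ,  2.16774516, -0.12985797])}
wrist {'fx': 319.33208552460906, 'fy': 319.33208552460906, 'cx': 312.90569461701347, 'cy': 198.42763862795042, 'position': array([0.20890458, 0.59346786, 0.37345561]), 'orientation': array([2.44501259, 1.52209433, 0.22481377])}
```

View pics/side0.png

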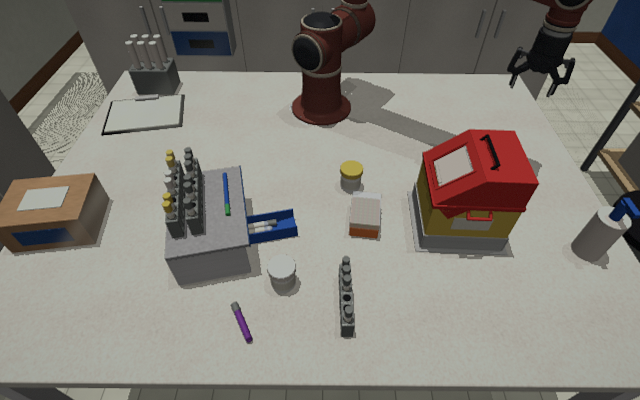

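View pics/top0.png

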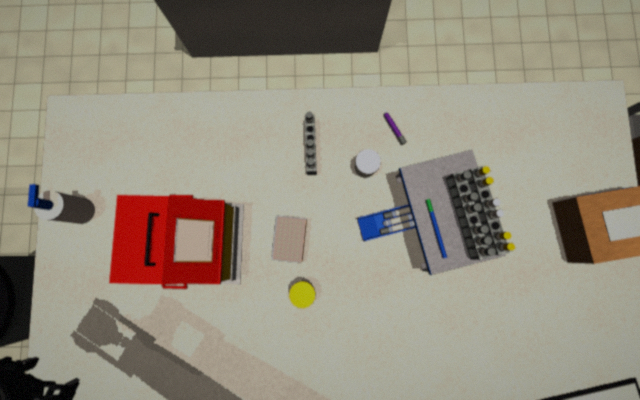

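View pics/wrist0.png

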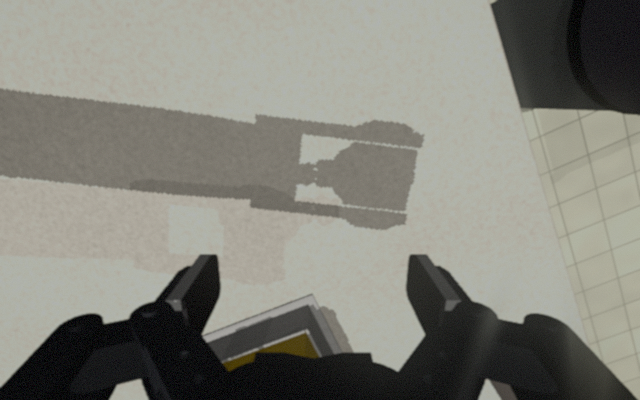

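```bash
cat > h.py <<'E'
from station import *
import cv2, numpy as np
from scipy.spatial.transform import Rotation as R
def cloud(n,d,c=None):
    c=c or get_calibration(n)
    v,u=np.mgrid[0:400,0:640]
    p=np.stack([(u-c['cx'])/c['fx']*d,(v-c['cy'])/c['fy']*d,d],-1)
    return p@R.from_rotvec(c['orientation']).as_matrix().T+c['position']
def proj(n,P,c=None):
    c=c or get_calibration(n)
    q=(np.atleast_2d(P)-c['position'])@R.from_rotvec(c['orientation']).as_matrix()
    return np.c_[q[:,0]/q[:,2]*c['fx']+c['cx'],q[:,1]/q[:,2]*c['fy']+c['cy']]
E
python3 - <<'E'
from h import *
np.set_printoptions(precision=3,suppress=True)
for cam in ["top","side"]:
    im,d=get_image(cam); P=cloud(cam,d); np.save(f"P_{cam}.npy",P)
    print(cam,"bench med",np.median(P[...,2]))
    for q in ["tray","tube1","shelf","bin","rack","tip_box","jar_yellow","jar_white"]:
        for m in masks_of(cam,q)[:4]:
            if m['p']<.3: continue
            r=m['region']&(d>0); X=P[r]
            top=X[X[:,2]>np.percentile(X[:,2],95)-.012]
            (cx,cy),(w,h),a=cv2.minAreaRect((X[:,:2]*1000).astype(np.float32))
            (tx,ty),(tw,th),ta=cv2.minAreaRect((top[:,:2]*1000).astype(np.float32))
            print(cam,q,round(m['p'],2),np.round(m['centre']),r.sum(),'z',np.percentile(X[:,2],[2,50,98]),'rect',[round(v) for v in (cx,cy,w,h,a)],'top',[round(v) for v in (tx,ty,tw,th,ta)])
E
```

```text
top bench med -0.0008915405828455736
top tray 0.86 [373. 224.] 692 z [-0.002  0.007  0.041] rect [567, -129, 69, 138, 13] top [564, -127, 62, 130, 14]
top tube1 0.78 [394. 227.] 215 z [0.011 0.018 0.022] rect [554, -158, 17, 89, 15] top [553, -158, 17, 89, 15]
top tube1 0.66 [394. 130.] 168 z [0.008 0.015 0.019] rect [818, -167, 89, 15, 26] top [818, -167, 89, 15, 26]
top tube1 0.44 [308. 141.] 686 z [-0.001  0.056  0.098] rect [789, 62, 181, 32, 0] top [774, 60, 134, 16, 0]
top tube1 0.43 [397. 221.] 156 z [0.011 0.018 0.022] rect [573, -161, 16, 74, 13] top [573, -161, 15, 74, 14]
top shelf 0.88 [452. 210.] 9232 z [0.111 0.117 0.212] rect [600, -298, 278, 247, 13] top [573, -313, 182, 58, 13]
top shelf 0.54 [372. 223.] 635 z [-0.001  0.007  0.041] rect [566, -127, 66, 132, 14] top [564, -126, 62, 127, 14]
top rack 0.88 [308. 143.] 668 z [-0.001  0.056  0.098] rect [784, 63, 171, 34, 2] top [774, 60, 134, 16, 0]
top tip_box 0.73 [288. 239.] 1479 z [-0.001  0.057  0.061] rect [530, 122, 87, 123, 84] top [529, 119, 77, 112, 83]
top tip_box 0.58 [398. 216.] 153 z [0.012 0.018 0.022] re
[... 745 characters left out ...]
[576, -312, 184, 59, 13]
side bin 0.61 [471. 194.] 12637 z [0.005 0.179 0.244] rect [527, 382, 272, 222, 86] top [530, 401, 127, 184, 87]
side rack 0.71 [345. 297.] 1069 z [0.003 0.058 0.1  ] rect [748, 65, 211, 33, 1] top [777, 62, 137, 16, 1]
side tip_box 0.87 [367. 218.] 1297 z [0.008 0.06  0.063] rect [531, 125, 84, 115, 83] top [531, 121, 76, 115, 83]
side jar_yellow 0.78 [349. 175.] 644 z [0.003 0.065 0.077] rect [379, 90, 67, 187, 80] top [396, 89, 64, 62, 7]
side jar_yellow 0.31 [468. 192.] 12691 z [0.005 0.179 0.244] rect [450, 399, 329, 462, 56] top [530, 401, 127, 184, 87]
side jar_white 0.65 [349. 176.] 596 z [0.007 0.067 0.077] rect [389, 89, 62, 79, 85] top [397, 88, 64, 60, 7]
```

```bash
python3 - <<'E'
from h import *
np.set_printoptions(precision=3,suppress=True)
for cam in ["top","side"]:
    get_image(cam)
    for q in ["tray_center","tray_tail","tray_lip","port","flap_edge","bin","shelf","tray","tube1","tube2","tube3","rack","tip_box","jar_yellow","jar_white"]:
        print(cam,q,[(round(m['p'],2),np.round(m['centre'],1)) for m in tip_of(cam,q)[:3]])
for n,(x0,x1,y0,y1) in {"top":(340,520,140,280),"side":(220,340,180,260)}.items():
    im,d=get_image(n)
    cv2.imwrite(f"pics/{n}crop0.png",cv2.resize(im[y0:y1,x0:x1],None,fx=4.4 if n=="top" else 6,fy=4.4 if n=="top" else 6,interpolation=cv2.INTER_CUBIC))
print(get_obs()['t'])
E
```

```text
top tray_center [(0.74, array([392.9, 221. ])), (0.44, array([395.8, 227.4]))]
top tray_tail []
top tray_lip [(0.79, array([360.9, 228.4]))]
top port [(0.78, array([198.6, 240.8]))]
top flap_edge [(0.56, array([209.8, 244.7])), (0.53, array([395.2, 218.7]))]
top bin [(0.91, array([196.9, 240.3]))]
top shelf [(0.67, array([437.5, 213.7]))]
top tray [(0.8, array([393. , 219.4]))]
top tube1 [(0.59, array([394.8, 129.6])), (0.58, array([397. , 216.7])), (0.52, array([398.2, 230.6]))]
top tube2 [(0.59, array([394.8, 129.6])), (0.58, array([397. , 216.7])), (0.52, array([398.2, 230.6]))]
top tube3 [(0.59, array([394.8, 129.6])), (0.58, array([397. , 216.7])), (0.52, array([398.2, 230.6]))]
top rack [(0.65, array([309.8, 148.7]))]
top tip_box [(0.68, array([287.8, 238.1]))]
top jar_yellow [(0.56, array([301.4, 292.4]))]
top jar_white [(0.64, array([366.5, 165.1])), (0.34, array([303.1, 293.5]))]
side tray_center [(0.96, array([261.6, 228. ])), (0.33, array([285.8, 282.6]))]
side tray_tail []
side tray_lip [(0.55, array([297.6, 222.4])), (0.25, array([450.6, 220.7]))]
side port [(0.84, array([447.6, 163.3])), (0.36, array([255.7, 227.2]))]
side flap_edge [(0.68, array([434.4, 173.3])), (0.34, array([351. , 183.9]))]
side bin [(0.68, array([455. , 221.7]))]
side shelf [(0.61, array([213.8, 236.1]))]
side tray [(0.66, array([259.1, 231. ])), (0.45, array([452.7, 163. ]))]
side tube1 [(0.64, array([257.7, 227.2])), (0.55, array([253.7, 229.1])), (0.53, array([238.3, 320.3]))]
side tube2 [(0.64, array([257.7, 227.2])), (0.55, array([253.7, 229.1])), (0.53, array([238.3, 320.3]))]
side tube3 [(0.64, array([257.7, 227.2])), (0.55, array([253.7, 229.1])), (0.53, array([238.3, 320.3]))]
side rack [(0.93, array([347.9, 306. ]))]
side tip_box [(0.82, array([362.5, 220.3]))]
side jar_yellow [(0.67, array([348.3, 187.4]))]
side jar_white [(0.56, array([282.7, 280.2]))]
2.75
```

View crops.

View pics/topcrop0.png

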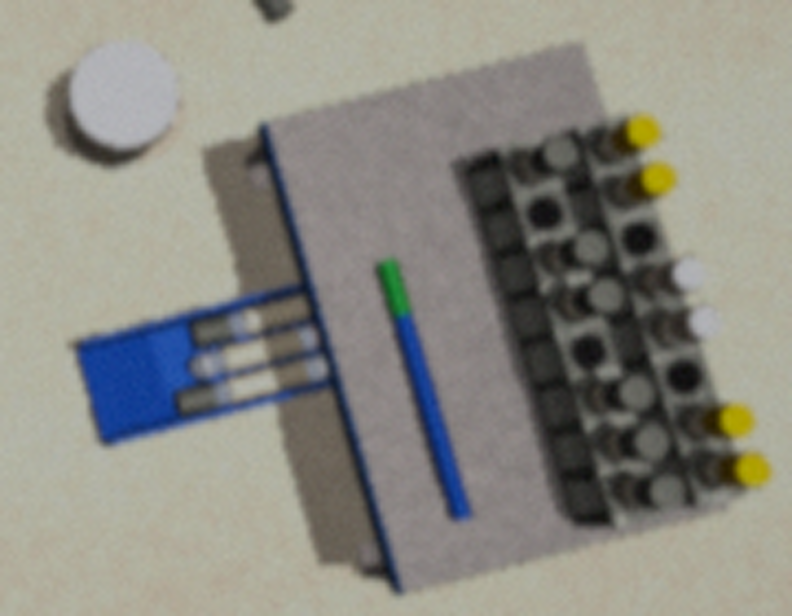

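View pics/sidecrop0.png

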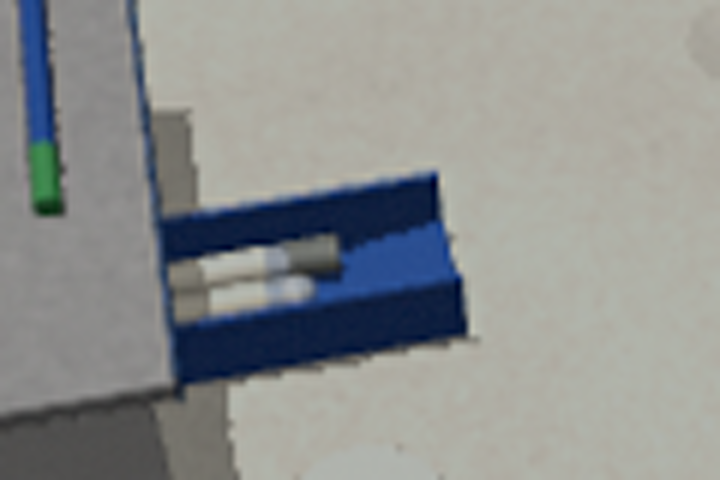

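```bash
python3 - <<'E'
from h import *
np.set_printoptions(precision=3,suppress=True)
P=np.load("P_top.npy")
# bin: flat top points and slope
bb=P[190:290,110:245].reshape(-1,3)
top=bb[(bb[:,2]>.235)&(bb[:,2]<.25)]
r=cv2.minAreaRect((top[:,:2]*1000).astype(np.float32)); print("bin top",len(top),r, np.median(top[:,2]))
sl=bb[(bb[:,2]>.17)&(bb[:,2]<.232)]
c=sl.mean(0); u,s,vt=np.linalg.svd(sl-c,full_matrices=False); print("slope",len(sl),c,vt[2], s/np.sqrt(len(sl)))
for it in range(3):
    e=(sl-c)@vt[2]; k=abs(e)<.004; s2=sl[k]; c=s2.mean(0); vt=np.linalg.svd(s2-c,full_matrices=False)[2]; 
    print(k.sum(),c,vt[2])
r=cv2.minAreaRect((s2[:,:2]*1000).astype(np.float32)); print(r)
br=bb[(bb[:,2]>.15)&(bb[:,2]<.3)]; print("whole>0.15",cv2.minAreaRect((br[:,:2]*1000).astype(np.float32)))
br=bb[(bb[:,2]>.006)&(bb[:,2]<.3)]; print("all",cv2.minAreaRect((br[:,:2]*1000).astype(np.float32)),np.percentile(br[:,1],[1,3]))
# shelf board
ss=P[140:285,390:520].reshape(-1,3); k=ss[(ss[:,2]>.105)&(ss[:,2]<.122)]
print("shelf",cv2.minAreaRect((k[:,:2]*1000).astype(np.float32)),np.median(k[:,2]))
# tray
tt=P[195:250,345:425].reshape(-1,3); k=tt[(tt[:,2]>.004)&(tt[:,2]<.05)]
print("tray",cv2.minAreaRect((k[:,:2]*1000).astype(np.float32)))
k=tt[(tt[:,2]>.03)&(tt[:,2]<.05)]; print("walls",len(k),cv2.minAreaRect((k[:,:2]*1000).astype(np.float32)))
print(cv2.boxPoints(cv2.minAreaRect((k[:,:2]*1000).astype(np.float32))))
E
```

```text
bin top 4726 ((528.3201904296875, 402.4389343261719), (120.43119812011719, 180.4916534423828), 88.05440521240234) 0.23932528102501327
slope 3735 [0.523 0.309 0.201] [ 0.025  0.633 -0.773] [0.052 0.028 0.002]
3619 [0.523 0.309 0.201] [ 0.025  0.633 -0.773]
3618 [0.523 0.309 0.201] [ 0.025  0.634 -0.773]
3616 [0.523 0.309 0.201] [ 0.025  0.634 -0.773]
((524.0269165039062, 308.1620788574219), (82.72225952148438, 180.29930114746094), 87.17037200927734)
whole>0.15 ((525.2685546875, 359.8783264160156), (205.71060180664062, 187.17344665527344), 88.05440521240234)
all ((525.2525024414062, 354.62286376953125), (216.2164764404297, 214.9713897705078), 88.05440521240234) [0.256 0.258]
shelf ((582.9940795898438, -269.67901611328125), (259.9280090332031, 182.8446807861328), 12.972883224487305) 0.11495864150606849
tray ((569.8368530273438, -121.24266815185547), (142.5997314453125, 167.46055603027344), 0.8170682191848755)
walls 139 ((564.46875, -127.85304260253906), (62.078678131103516, 131.55117797851562), 13.659028053283691)
[[ 518.775  -71.267]
 [ 549.84  -199.098]
 [ 610.163 -184.439]
 [ 579.098  -56.608]]
```

```bash
python3 - <<'E'
from h import *
np.set_printoptions(precision=3,suppress=True)
o=get_obs(); M=R.from_rotvec(o['tool_rot']).as_matrix(); print(M)
c=get_calibration("wrist"); print("cam in tool",M.T@(c['position']-o['tool_pos'])); print(M.T@R.from_rotvec(c['orientation']).as_matrix())
# flap
bx=np.array([.035,.9994]); by=np.array([-.9994,.035]); o2=np.array([.525,.362])
for n,(x0,x1,y0,y1) in {"top":(105,245,185,295),"side":(400,545,120,260)}.items():
    P=np.load(f"P_{n}.npy"); im=cv2.imread(f"pics/{n}0.png").astype(int)
    sat=im.max(-1)-im.min(-1)
    m=np.zeros((400,640),bool); m[y0:y1,x0:x1]=True
    w=m&(sat<70)&(im.min(-1)>90)&(P[...,2]>.165)&(P[...,2]<.238)
    X=P[w]; 
    b=np.c_[(X[:,:2]-o2)@bx,(X[:,:2]-o2)@by,X[:,2]]
    print(n,w.sum(),np.percentile(b,[2,50,98],axis=0))
    s=(b[:,0]+.1)*np.cos(np.radians(40))+(b[:,2]-.163)*np.sin(np.radians(40)); nn=-(b[:,0]+.1)*np.sin(np.radians(40))+(b[:,2]-.163)*np.cos(np.radians(40))
    print(" slope s",np.percentile(s,[2,50,98])," n",np.percentile(nn,[2,50,98]))
    A=P[m]; b=np.c_[(A[:,:2]-o2)@bx,(A[:,:2]-o2)@by,A[:,2]]; k=(b[:,2]>.17)&(b[:,2]<.232)&(b[:,0]<.0)&(abs(b[:,1])>.055)&(abs(b[:,1])<.085)
    nn=-(b[k,0]+.1)*np.sin(np.radians(40))+(b[k,2]-.163)*np.cos(np.radians(40)); print(" red n",k.sum(),np.percentile(nn,[10,50,90]))
    k=(b[:,2]>.234); print(" flat y ext",np.percentile(b[k,1],[1,99]),"x",np.percentile(b[k,0],[1,99]))
for n,u in {"top":(198.6,240.8),"side":(447.6,163.3)}.items():
    print(np.load(f"P_{n}.npy")[int(round(u[1])),int(round(u[0]))])
for n,u in {"top":(209.8,244.7),"side":(434.4,173.3)}.items():
    print("edge",np.load(f"P_{n}.npy")[int(round(u[1])),int(round(u[0]))])
E
```

```text
[[ 0.    -0.897  0.441]
 [-0.     0.441  0.897]
 [-1.    -0.    -0.   ]]
cam in tool [0.03  0.074 0.   ]
[[ 0.    -0.293  0.956]
 [-0.001 -0.956 -0.293]
 [ 1.    -0.    -0.001]]
top 1487 [[-0.084 -0.042  0.176]
 [-0.052 -0.001  0.2  ]
 [-0.024  0.04   0.225]]
 slope s [0.021 0.06  0.098]  n [-0.005 -0.002  0.002]
 red n 1248 [-0.002 -0.001  0.001]
 flat y ext [-0.09   0.087] x [-0.328  0.099]
side 945 [[-0.082 -0.049  0.177]
 [-0.051 -0.005  0.204]
 [-0.021  0.04   0.228]]
 slope s [0.023 0.064 0.102]  n [-0.003 -0.001  0.003]
 red n 760 [-0.001  0.001  0.002]
 flat y ext [-0.684  0.084] x [-0.328  0.101]
[0.523 0.299 0.193]
[0.514 0.305 0.199]
edge [0.514 0.279 0.181]
edge [0.523 0.275 0.175]
```

```bash
python3 - <<'E'
import cv2
im=cv2.imread("pics/side0.png")[110:265,395:555]; cv2.imwrite("pics/sidebin.png",cv2.resize(im,None,fx=4,fy=4,interpolation=cv2.INTER_CUBIC)[:600])
E
```

```text
(no output)
```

View pics/sidebin.png

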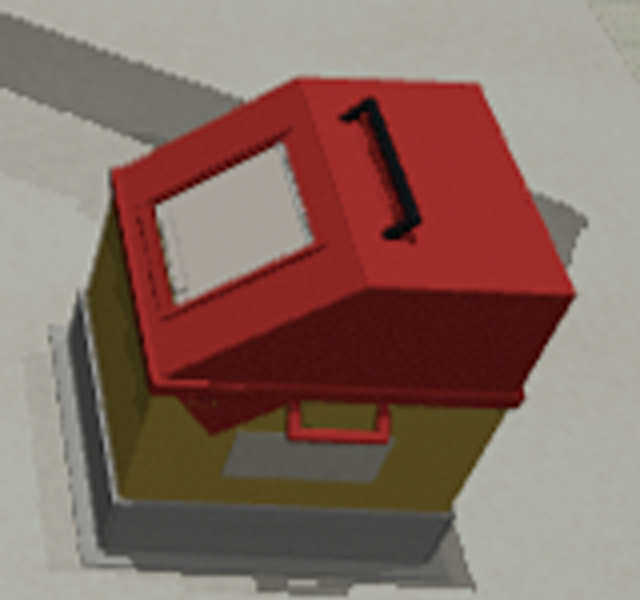

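Request:
carry_out --increments '[[[0,0,0],[0,-0.6,1],1],[[0,0,-0.3],[0.2,-1,1],1],[[0,0,-0.3],[0.4,-1,0.5],1],[[0,0,-0.3],[0.4,-1,0],1],[[0,0,-0.3],[0.4,-1,0],1],[[0,0,-0.3],[0.4,-1,0],1],[[0,0,-0.3],[0.4,-1,0],1],[[0,0,-0.3],[0.4,-1,0],1]]' --squeeze 60

```text
t: 3.55
tool_pos: [0.3276, 0.405, 0.4566]
tool_rot: [-0.702, 1.453, 0.703]
contact_force: [0.5, -0.0, -1.2]
opening: 0.0856
```

Request:
carry_out --increments '[[[0,0,-0.3],[0.5,-1,0],1],[[0,0,-0.3],[0.5,-1,0],1],[[0,0,-0.3],[0.5,-1,0],1],[[0,0,-0.3],[0.5,-1,0],1],[[0,0,-0.3],[0.5,-1,0],1],[[0,0,-0.3],[0.5,-1,0],1],[[0,0,-0.3],[0.5,-1,0],1],[[0,0,-0.3],[0.5,-1,0],1]]'

```text
t: 4.35
tool_pos: [0.4093, 0.2378, 0.4579]
tool_rot: [-0.509, 1.506, 0.51]
contact_force: [0.9, -0.4, -0.5]
opening: 0.0851
```

Request:
carry_out --increments '[[[0,0,-0.3],[0.5,-1,0],1],[[0,0,-0.3],[0.5,-1,0],1],[[0,0,-0.3],[0.5,-1,0],1],[[0,0,-0.3],[0.5,-1,0],1],[[0,0,-0.3],[0.5,-1,-0.5],1],[[0,0,-0.3],[0.5,-1,-0.5],1],[[0,0,-0.3],[0.5,-1,-0.5],1],[[0,0,-0.3],[0.5,-1,-0.5],1]]'

```text
t: 5.15
tool_pos: [0.4916, 0.0705, 0.4205]
tool_rot: [-0.314, 1.535, 0.313]
contact_force: [0.5, 0.4, -0.5]
opening: 0.0856
```

Request:
carry_out --increments '[[[0,0,-0.3],[0.4,-1,-0.5],1],[[0,0,-0.3],[0.4,-1,-0.5],1],[[0,0,-0.3],[0.4,-1,-0.5],1],[[0,0,-0.3],[0.4,-1,-0.5],1],[[0,0,-0.3],[0.4,-1,-0.5],1],[[0,0,-0.3],[0.4,-1,-0.5],1],[[0,0,-0.1],[0.2,-1,-0.5],1],[[0,0,0],[0,-0.5,-0.5],1]]'

```text
t: 5.95
tool_pos: [0.5458, -0.0873, 0.3384]
tool_rot: [-0.159, 1.549, 0.154]
contact_force: [0.1, 0.2, 0.3]
opening: 0.0856
```

```bash
cat >> h.py <<'E'
def state():
    o=get_obs(); M=R.from_rotvec(o['tool_rot']).as_matrix()
    return o,M
def traypose(P,zlo=.03,zhi=.05,box=None):
    pass
E
python3 - <<'E'
from h import *
np.set_printoptions(precision=4,suppress=True)
o,M=state(); print(o['tool_pos'],o['q']); print(M, "psi",np.degrees(np.arctan2(M[1,1],M[0,1])))
c=get_calibration("wrist"); im,d=get_image("wrist"); cv2.imwrite("pics/w1.png",im)
P=cloud("wrist",d,c); np.save("P_w.npy",P)
hsv=cv2.cvtColor(im,cv2.COLOR_BGR2HSV); blue=(hsv[...,0]>100)&(hsv[...,0]<128)&(hsv[...,1]>120)&(d>0)
k=blue&(P[...,2]>.03)&(P[...,2]<.05)
r=cv2.minAreaRect((P[k][:,:2]*1000).astype(np.float32)); print(k.sum(),r); print(cv2.boxPoints(r)); print(np.median(P[k][:,2]))
E
```

```text
[ 0.5458 -0.0873  0.3384] [-0.2938 -0.0733  1.8508  0.003   1.3483 -0.4946]
[[ 0.016  -0.1988  0.9799]
 [-0.0017  0.98    0.1989]
 [-0.9999 -0.0049  0.0153]] psi 101.46691304983113
1014 ((572.293212890625, -148.0717315673828), (60.300148010253906, 175.287353515625), 13.639761924743652)
[[ 522.3256  -70.0097]
 [ 563.6613 -240.3535]
 [ 622.2608 -226.1338]
 [ 580.9251  -55.7899]]
0.04033359387393651
```

View pics/w1.png

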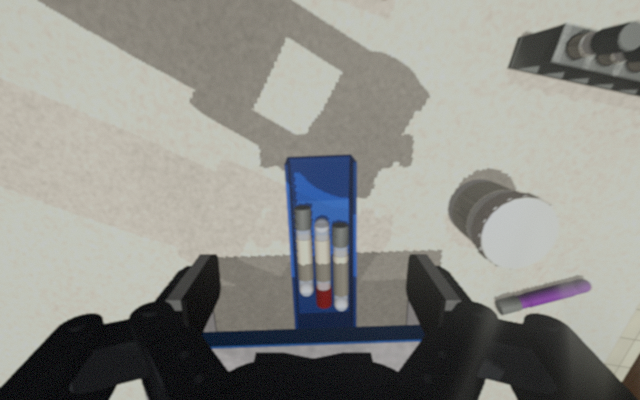

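Request:
carry_out --increments '[[[0,0.08,0.2],[0.3,-0.5,-0.6],1],[[0,0.08,0.17],[0.3,-0.5,-0.8],1],[[0,0,0],[0.2,-0.4,-0.8],1],[[0,0,0],[0.1,-0.1,-0.8],1],[[0,0,0],[0,0,-0.8],1],[[0,0,0],[0,0,-0.8],1],[[0,0,0],[0,0,-0.8],1],[[0,0,0],[0,0,-0.6],1]]'

```text
t: 6.8
tool_pos: [0.5631, -0.1157, 0.2112]
tool_rot: [-0.187, 1.563, 0.188]
contact_force: [0.1, 0.2, -0.3]
opening: 0.0853
```

```bash
cat >> h.py <<'E'
def rep(tgt,psi,tilt=0):
    """tgt TCP, psi yaw of tray x (deg), tilt = tool leaning toward tray x (deg); prints remaining shift units, turn units"""
    o,M=state(); p=np.radians(psi); t=np.radians(tilt)
    X=np.array([np.cos(p),np.sin(p),0]); Z=np.array([0,0,1.])
    tx=np.sin(t)*X-np.cos(t)*Z; ty=np.cos(t)*X+np.sin(t)*Z
    T=np.c_[tx,ty,np.cross(tx,ty)]
    rv=R.from_matrix(T@M.T).as_rotvec()
    np.set_printoptions(precision=3,suppress=True)
    print('t',round(o['t'],2),'pos',o['tool_pos'],'shift u',(np.array(tgt)-o['tool_pos'])/.02,'turn u',rv*10,'F',o['contact_force'],'op',round(o['opening'],4)); print('q',o['q'])
E
python3 -c "
from h import *
rep([.564,-.117,.177],103.6)"
```

```text
t 6.8 pos [ 0.563 -0.116  0.211] shift u [ 0.047 -0.063 -1.711] turn u [-0.007 -0.006 -0.016] F [ 0.119  0.248 -0.315] op 0.0853
q [-0.332  0.134  1.871  0.001  1.138 -0.571]
```

Request:
carry_out --increments '[[[0,0,0],[0,0,-0.8],1],[[0,0,0],[0,0,-0.7],1],[[0,0,0],[0,0,-0.2],1],[[0,0,0],[0,0,0],0.6],[[0,0,0],[0,0,0],0.5],[[0,0,0],[0,0,0],0.5],[[0,0,0],[0,0,0],0.5]]'

```text
t: 7.5
tool_pos: [0.563, -0.1141, 0.1743]
tool_rot: [-0.186, 1.564, 0.19]
contact_force: [-0.6, -0.8, -1.8]
opening: 0.0612
```

```bash
python3 -c "
from h import *
rep([.564,-.117,.177],103.6)"
```

```text
t 7.5 pos [ 0.563 -0.114  0.174] shift u [ 0.052 -0.144  0.133] turn u [-0.023 -0.013 -0.025] F [-0.567 -0.754 -1.817] op 0.0612
q [-0.33   0.19   1.881  0.002  1.073 -0.571]
```

Request:
carry_out --increments '[[[0,0,0],[0,0,0],0],[[0,0,0],[0,0,0.4],0],[[0,0,0],[0,0,0.6],0],[[0,0,0],[-0.07,0.3,0],0],[[0,0,0],[-0.14,0.6,0],0],[[0,0,0],[-0.17,0.7,0],0],[[0,0,0],[-0.17,0.7,0],0],[[0,0,0],[-0.17,0.7,0],0]]' --squeeze 80

```text
t: 8.3
tool_pos: [0.5471, -0.0503, 0.1968]
tool_rot: [-0.184, 1.563, 0.189]
contact_force: [-0.3, 0.2, -2.6]
opening: 0.0614
```

```bash
python3 -c "
from h import *
rep([.54,-.017,.194],103.6)
im,d=get_image('side'); cv2.imwrite('pics/s1.png',im[120:320,160:460].repeat(2,0).repeat(2,1))"
```

```text
t 8.3 pos [ 0.547 -0.05   0.197] shift u [-0.355  1.665 -0.141] turn u [-0.027 -0.006 -0.002] F [-0.341  0.223 -2.628] op 0.0614
q [-0.228  0.1    1.937  0.003  1.106 -0.466]
```

View pics/s1.png

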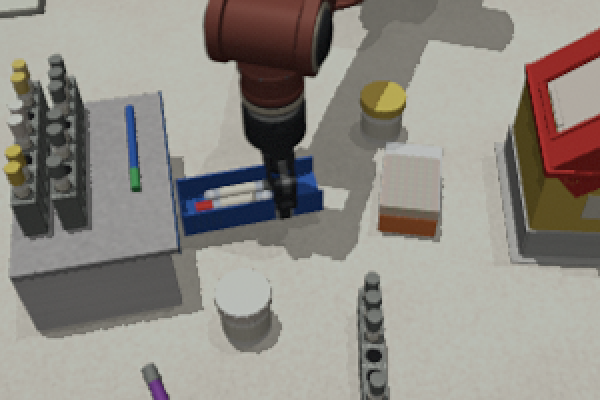

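Request:
carry_out --increments '[[[0,0,0],[-0.17,0.7,0],0],[[0,0,0],[-0.15,0.6,0],0],[[0,0,-0.3],[0,0.3,0],0],[[0,0,-0.6],[0.15,0,0],0],[[0,0,-0.7],[0.15,0,0],0],[[0,0,-0.7],[0.15,0,0],0],[[0,0,-0.7],[0.15,0,0],0],[[0,0,-0.7],[0.15,0,0],0]]'

```text
t: 9.15
tool_pos: [0.5519, -0.0066, 0.1946]
tool_rot: [0.116, 1.572, -0.105]
contact_force: [-0.2, -0.4, -2.3]
opening: 0.0614
```

Request:
carry_out --increments '[[[0,0,-0.7],[0.15,0,0],0],[[0,0,-0.7],[0.15,0,0],0],[[0,0,-0.7],[0.15,0,0],0],[[0,0,-0.7],[0.15,0,0],0],[[0,0,-0.7],[0.15,0,0],0],[[0,0,-0.7],[0.15,0,0],0],[[0,0,-0.7],[0.15,0,0],0],[[0,0,-0.7],[0.15,0,0],0]]'

```text
t: 9.95
tool_pos: [0.575, 0.0003, 0.1935]
tool_rot: [0.572, 1.499, -0.559]
contact_force: [-0.2, 0.1, -2.4]
opening: 0.061
```

```bash
python3 -c "
from h import *
rep([.589,-.026,.176],40)"
```

```text
t 9.95 pos [0.575 0.    0.193] shift u [ 0.702 -1.317 -0.874] turn u [-0.086  0.011 -1.501] F [-0.15   0.08  -2.424] op 0.061
q [-0.13   0.16   1.876  0.01   1.106  0.588]
```

Request:
carry_out --increments '[[[-0.04,0,-0.6],[0.25,-0.4,0],0],[[-0.04,0,-0.5],[0.25,-0.4,0],0],[[0,0,-0.3],[0.2,-0.4,-0.2],0],[[0,0,0],[0,-0.1,-0.2],0],[[0,0,0],[0,0,-0.2],0],[[0,0,0],[0,0,-0.2],0],[[0,0,0],[0,0,-0.1],0]]'

```text
t: 10.65
tool_pos: [0.5884, -0.0226, 0.1732]
tool_rot: [0.677, 1.463, -0.675]
contact_force: [-3.2, -3.5, 23.1]
opening: 0.0612
```

```bash
python3 -c "
from h import *
rep([.589,-.026,.1745],40)"
```

```text
t 10.65 pos [ 0.588 -0.023  0.173] shift u [ 0.028 -0.172  0.064] turn u [-0.012  0.    -0.069] F [-3.202 -3.476 23.088] op 0.0612
q [-0.165  0.221  1.846  0.001  1.074  0.7  ]
```

Request:
carry_out --increments '[[[0,0,0],[0,0,0.07],0],[[0,0,0],[0,0,0],1],[[0,0,0],[0,0,0],1],[[0,0,0],[0,0,0],1],[[0,0,0],[0,0,0.3],1],[[0,0,0],[0,0,0.8],1],[[0,0,0],[0,0,1],1],[[0,0,0],[0,0,1],1]]'

```text
t: 11.45
tool_pos: [0.5878, -0.022, 0.2395]
tool_rot: [0.676, 1.467, -0.675]
contact_force: [-0.3, -0.1, -0.3]
opening: 0.0853
```

Request:
carry_out --increments '[[[0,0,0],[0,0,1],1],[[0,0,0],[0,0,1],1],[[0,0,0],[-0.5,-0.4,0.5],1],[[0,0,0],[-0.7,-0.4,0.3],1],[[0,0,0],[-0.7,-0.4,0],1],[[0,0,0],[-0.7,-0.4,0],1]]'

```text
t: 12.05
tool_pos: [0.5373, -0.0544, 0.3141]
tool_rot: [0.676, 1.446, -0.668]
contact_force: [-0.0, 0.5, 0.6]
opening: 0.0851
```

```bash
python3 - <<'E'
from h import *
np.set_printoptions(precision=4,suppress=True)
c=get_calibration("wrist"); im,d=get_image("wrist"); cv2.imwrite("pics/w2.png",im)
P=cloud("wrist",d,c)
hsv=cv2.cvtColor(im,cv2.COLOR_BGR2HSV); blue=(hsv[...,0]>100)&(hsv[...,0]<128)&(hsv[...,1]>120)&(d>0)
k=blue&(P[...,2]>.03)&(P[...,2]<.05)
r=cv2.minAreaRect((P[k][:,:2]*1000).astype(np.float32)); print(k.sum(),r); print(cv2.boxPoints(r)); print(np.median(P[k][:,2]))
rep([0,0,0],40)
E
```

```text
1756 ((558.561279296875, -48.235130310058594), (177.57174682617188, 60.604942321777344), 41.206321716308594)
[[ 471.8015  -83.927 ]
 [ 511.7263 -129.5226]
 [ 645.321   -12.5433]
 [ 605.3962   33.0524]]
0.04032123564458211
t 12.1 pos [ 0.536 -0.055  0.314] shift u [-26.809   2.76  -15.708] turn u [ 0.035  0.166 -0.096] F [ 0.766 -1.057 -0.589] op 0.0852
q [-0.241 -0.084  1.903  0.001  1.305  0.622]
```

View pics/w2.png

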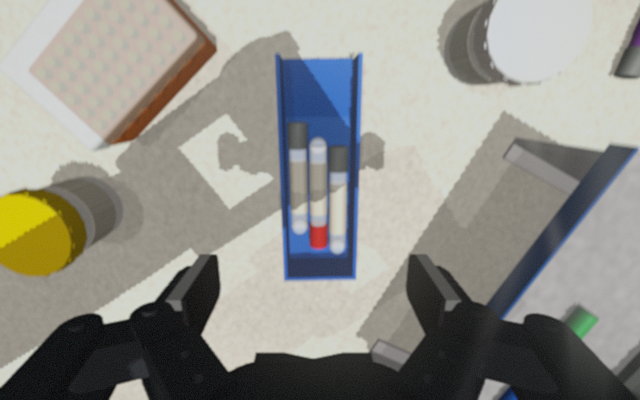

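```bash
python3 -c "
from h import *
rep([.4455,-.1465,.25],41,30)"
```

```text
t 12.1 pos [ 0.536 -0.055  0.314] shift u [-4.534 -4.565 -3.208] turn u [ 3.451 -3.8    0.112] F [ 0.766 -1.057 -0.589] op 0.0852
q [-0.241 -0.084  1.903  0.001  1.305  0.622]
```

Request:
carry_out --increments '[[[0.5,-0.55,0],[-0.65,-0.65,-0.3],1],[[0.5,-0.55,0],[-0.65,-0.65,-0.3],1],[[0.5,-0.55,0],[-0.65,-0.65,-0.3],1],[[0.5,-0.55,0],[-0.65,-0.65,-0.4],1],[[0.5,-0.55,0.1],[-0.65,-0.65,-0.5],1],[[0.5,-0.55,0],[-0.65,-0.65,-0.5],1],[[0.45,-0.5,0],[-0.6,-0.6,-0.5],1]]'

```text
t: 12.8
tool_pos: [0.4463, -0.1468, 0.2697]
tool_rot: [1.008, 1.186, -0.239]
contact_force: [-0.2, -0.6, -0.4]
opening: 0.0856
```

```bash
python3 -c "
from h import *
rep([.4455,-.1465,.25],41,30)"
```

```text
t 12.8 pos [ 0.446 -0.147  0.27 ] shift u [-0.041  0.014 -0.987] turn u [-0.049  0.349 -0.   ] F [-0.162 -0.639 -0.374] op 0.0856
q [-0.593 -0.258  2.163  0.588  1.134  0.03 ]
```

Request:
carry_out --increments '[[[0,0.2,0],[0,0,-0.8],1],[[0,0.1,0],[0,0,-0.9],1],[[0,0,0],[0,0,-0.9],1],[[0,0,0],[0,0,-0.8],1],[[0,0,0],[0,0,-0.6],1],[[0,0,0],[0,0,-0.5],1],[[0,0,0],[0,0,-0.3],1]]'

```text
t: 13.5
tool_pos: [0.4481, -0.1457, 0.1693]
tool_rot: [1.001, 1.217, -0.258]
contact_force: [-0.1, -0.6, -0.6]
opening: 0.0854
```

```bash
python3 -c "
from h import *
rep([.4455,-.1465,.158],41,30)
im,d=get_image('side'); cv2.imwrite('pics/s2.png',im[120:320,160:460].repeat(2,0).repeat(2,1))"
```

```text
t 13.5 pos [ 0.448 -0.146  0.169] shift u [-0.129 -0.041 -0.565] turn u [-0.002  0.005 -0.025] F [-0.055 -0.597 -0.566] op 0.0854
q [-0.584 -0.066  2.191  0.627  0.966 -0.082]
```

View pics/s2.png

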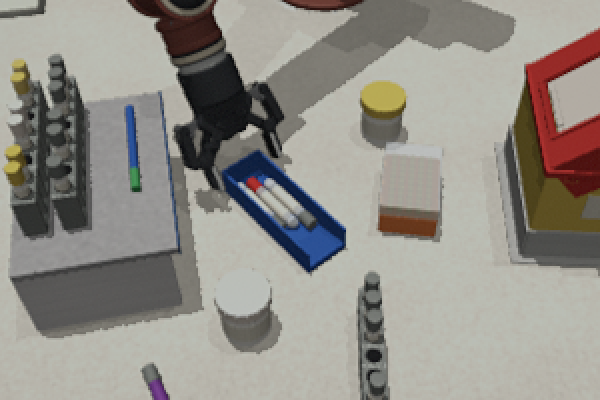

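Request:
carry_out --increments '[[[0,0,0],[-0.1,0,-0.4],1],[[0,0,0],[0,0,-0.2],1],[[0,0,0],[0,0,0],0.5],[[0,0,0],[0,0,0],0],[[0,0,0],[0,0,0],0],[[0,0,0],[0,0,0],0]]' --squeeze 110

```text
t: 14.15
tool_pos: [0.4464, -0.1463, 0.1573]
tool_rot: [0.999, 1.216, -0.258]
contact_force: [-0.1, 0.3, -1.2]
opening: 0.0609
```

```bash
python3 -c "
from h import *
rep([.4455,-.1465,.158],41,30)"
```

```text
t 14.15 pos [ 0.446 -0.146  0.157] shift u [-0.047 -0.009  0.033] turn u [ 0.022  0.015 -0.029] F [-0.129  0.256 -1.174] op 0.0609
q [-0.587 -0.044  2.196  0.637  0.944 -0.106]
```

```bash
cat >> h.py <<'E'
BO=np.array([.525,.362]); BX=np.array([.035,.9994]); BY=np.array([-.9994,.035])
G=np.array([-.0713,0,.023])  # grasp in tray frame
def tcp(F,alpha,psi=88.,by=-.002,world=False):
    """F=(binx,z) of front bottom edge of tray in m (or world xyz)"""
    a=np.radians(alpha); p=np.radians(psi)
    H=np.array([np.cos(p),np.sin(p),0]); Z=np.array([0,0,1.])
    tx=np.cos(a)*H-np.sin(a)*Z; tz=np.sin(a)*H+np.cos(a)*Z
    W=np.array(F) if world else np.r_[BO+F[0]*BX+by*BY,F[1]]
    g=W+(G[0]-.09)*tx+G[2]*tz
    t=np.radians(30-alpha); d=np.sin(t)*H-np.cos(t)*Z
    return g-.155*d
def go(F,alpha,psi=88.,by=-.002,world=False):
    T=tcp(F,alpha,psi,by,world); print('target',T.round(4)); rep(T,psi,30-alpha)
E
python3 - <<'E'
from h import *
L=np.array([-.0866,.174]);H=np.array([-.0215,.229])
F0=np.array([-.027,.162]);F1=np.array([-.0436,.124])
for a in range(20,60,4):
    f=(a-20)/38; F=F0+(F1-F0)*f; r=np.radians(a); x=np.array([np.cos(r),-np.sin(r)]); z=np.array([np.sin(r),np.cos(r)])
    C=F+.04*z; v=C-H; hl=(H-F)@z-.04
    ph=np.degrees(np.arctan2(v[1],v[0]))%360-220
    print(a,F.round(3),'L clr',((F-L)@z*1000).round(1),'H clr',round(hl*1000,1),'depth past L',((F-L)@x*1000).round(),'corner dist',np.linalg.norm(v).round(3),'phi',round(ph), 'tcp',tcp(F,a))
print(tcp([-.13,.2],20), tcp([-.16,.22],10))
go([-.16,.22],5)
E
```

```text
20 [-0.027  0.162] L clr 9.1 H clr 24.8 depth past L 60.0 corner dist 0.031 phi 66 tcp [0.5200992  0.16442871 0.39142598]
24 [-0.029  0.158] L clr 8.9 H clr 27.8 depth past L 59.0 corner dist 0.036 phi 65 tcp [0.52061108 0.17909196 0.39876906]
28 [-0.03   0.154] L clr 8.7 H clr 30.4 depth past L 59.0 corner dist 0.041 phi 64 tcp [0.52114917 0.19450601 0.40493914]
32 [-0.032  0.15 ] L clr 8.5 H clr 32.7 depth past L 59.0 corner dist 0.046 phi 63 tcp [0.52171056 0.21058726 0.40988666]
36 [-0.034  0.146] L clr 8.3 H clr 34.5 depth past L 59.0 corner dist 0.052 phi 62 tcp [0.52229223 0.22724884 0.41356805]
40 [-0.036  0.142] L clr 8.2 H clr 35.8 depth past L 60.0 corner dist 0.058 phi 62 tcp [0.52289102 0.24440108 0.41594587]
44 [-0.037  0.138] L clr 8.2 H clr 36.6 depth past L 60.0 corner dist 0.063 phi 61 tcp [0.52350373 0.26195191 0.41698905]
48 [-0.039  0.134] L clr 8.4 H clr 36.7 depth past L 61.0 corner dist 0.069 phi 60 tcp [0.52412708 0.27980732 0.41667302]
52 [-0.041  0.13 ] L clr 8.9 H clr 36.3 depth past L 63.0 corner dist 0.075 phi 59 tcp [0.52475773 0.2978718  0.41497985]
56 [-0.043  0.126] L clr 9.5 H clr 35.2 depth past L 64.0 corner dist 0.082 phi 58 tcp [0.52539231 0.31604884 0.41189827]
[0.5164942  0.06149051 0.42942598] [ 0.51414429 -0.00571608  0.41631239]
target [ 0.5136 -0.022   0.3974]
t 14.15 pos [ 0.446 -0.146  0.157] shift u [ 3.357  6.215 12.006] turn u [-0.796  0.408  8.167] F [-0.129  0.256 -1.174] op 0.0609
q [-0.587 -0.044  2.196  0.637  0.944 -0.106]
```

Request:
carry_out --increments '[[[0,0,0],[0,0,0.3],0],[[0,0,0],[0,0,0.6],0],[[0,0,0],[0,0,0.8],0],[[0,0,0],[0,0,0.8],0]]'

```text
t: 14.55
tool_pos: [0.4445, -0.1451, 0.2073]
tool_rot: [1.001, 1.223, -0.26]
contact_force: [-0.1, 0.5, -2.6]
opening: 0.0604
```

```bash
python3 -c "
from h import *
im,d=get_image('side'); cv2.imwrite('pics/s3.png',im[120:320,160:460].repeat(2,0).repeat(2,1))
P=cloud('side',d); hsv=cv2.cvtColor(im,cv2.COLOR_BGR2HSV); k=(hsv[...,0]>100)&(hsv[...,0]<128)&(hsv[...,1]>120)&(d>0); k[:,:250]=0;k[:,400:]=0;k[:180]=0;k[290:]=0
X=P[k]; 
D=np.array([np.cos(np.radians(41)),np.sin(np.radians(41))]); s=(X[:,:2]-[.5585,-.0485])@D
import numpy as np
for a in np.arange(-.1,.1,.02):
    m=(s>a)&(s<a+.02)
    if m.sum()>5: print(round(a,2),m.sum(),np.percentile(X[m,2],[3,97]).round(4))
go([-.16,.22],5)"
```

```text
-0.1 180 [0.0546 0.0913]
-0.08 72 [0.0539 0.0938]
-0.06 85 [0.0567 0.094 ]
-0.04 81 [0.057  0.0921]
-0.02 82 [0.0555 0.0915]
0.0 92 [0.0534 0.0935]
0.02 137 [0.0529 0.0917]
0.04 189 [0.054  0.0913]
0.06 204 [0.0569 0.0914]
0.08 163 [0.0528 0.0903]
target [ 0.5136 -0.022   0.3974]
t 14.6 pos [ 0.446 -0.146  0.21 ] shift u [3.391 6.188 9.35 ] turn u [-0.796  0.386  8.163] F [ 2.92  -1.12  -0.284] op 0.0606
q [-0.586 -0.155  2.186  0.591  1.044 -0.022]
```

View pics/s3.png

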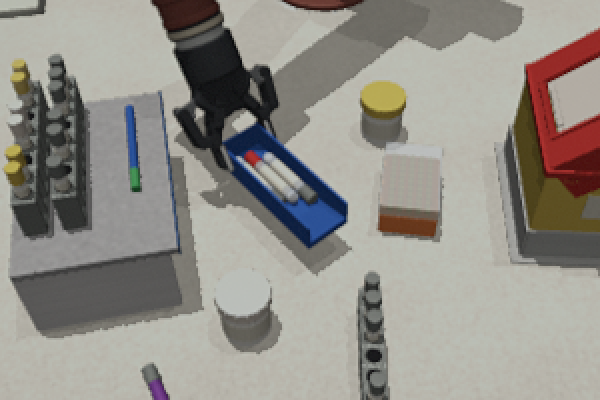

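Request:
carry_out --increments '[[[0,0,0],[0,0.3,0.8],0],[[0,0,0.2],[0.2,0.4,0.8],0],[[0,0,0.4],[0.3,0.5,0.8],0],[[0,0,0.6],[0.3,0.5,0.8],0],[[0,0,0.7],[0.3,0.5,0.8],0],[[0,0,0.7],[0.3,0.5,0.8],0],[[0,0,0.7],[0.3,0.5,0.8],0],[[0,0,0.7],[0.3,0.5,0.8],0]]'

```text
t: 15.4
tool_pos: [0.4841, -0.0687, 0.3445]
tool_rot: [0.722, 1.393, 0.063]
contact_force: [0.0, -0.6, -3.4]
opening: 0.0608
```

Request:
carry_out --increments '[[[0,0,0.7],[0.3,0.5,0.8],0],[[0,0,0.7],[0.3,0.5,0.7],0],[[0,0,0.7],[0.3,0.5,0.6],0],[[0,0,0.7],[0.3,0.5,0.3],0],[[0,0,0.7],[0.3,0.5,0],0],[[0,0,0.5],[0.2,0.4,0],0],[[0,0,0.3],[0.1,0.3,0],0],[[0,0,0],[0,0.1,0],0]]'

```text
t: 16.2
tool_pos: [0.5209, 0.0013, 0.4006]
tool_rot: [0.391, 1.524, 0.414]
contact_force: [-0.2, -1.1, -2.3]
opening: 0.0606
```

```bash
python3 -c "
from h import *
go([-.16,.22],0)
go([-.13,.2],20)
im,d=get_image('side'); cv2.imwrite('pics/s4.png',im[50:300,220:560].repeat(2,0).repeat(2,1))"
```

```text
target [ 0.5131 -0.0366  0.3772]
t 16.2 pos [0.521 0.001 0.401] shift u [-0.39  -1.898 -1.17 ] turn u [ 0.098  0.122 -0.468] F [-0.248 -1.061 -2.347] op 0.0606
q [-0.24  -0.183  1.867  0.499  1.583 -0.281]
target [0.516 0.061 0.429]
t 16.2 pos [0.521 0.001 0.401] shift u [-0.219  3.008  1.44 ] turn u [-3.393  0.161 -0.485] F [-0.248 -1.061 -2.347] op 0.0606
q [-0.24  -0.183  1.867  0.499  1.583 -0.281]
```

View pics/s4.png

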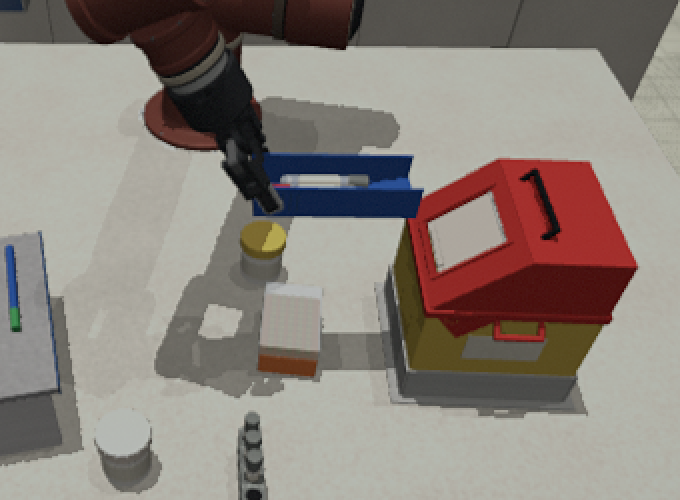

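Request:
carry_out --increments '[[[-0.4,0.02,-0.1],[0,0.2,0.3],0],[[-0.6,0.03,-0.1],[-0.05,0.5,0.3],0],[[-0.6,0.03,-0.1],[-0.05,0.6,0.3],0],[[-0.6,0.03,-0.1],[-0.05,0.6,0.2],0],[[-0.6,0.03,-0.1],[-0.05,0.6,0.2],0],[[-0.5,0.02,0],[0,0.4,0.1],0]]'

```text
t: 16.85
tool_pos: [0.5147, 0.0583, 0.4276]
tool_rot: [0.174, 1.561, 0.095]
contact_force: [-0.4, 0.1, -2.8]
opening: 0.0604
```

```bash
python3 - <<'E'
from h import *
go([-.13,.2],20)
go([-.0785,.181],20)
im,d=get_image('side'); cv2.imwrite('pics/s5.png',im[50:300,220:560].repeat(2,0).repeat(2,1))
# check front edge location from side cloud
P=cloud('side',d); hsv=cv2.cvtColor(im,cv2.COLOR_BGR2HSV); k=(hsv[...,0]>100)&(hsv[...,0]<128)&(hsv[...,1]>120)&(d>0)&(P[...,2]>.15)
X=P[k]; b=np.c_[(X[:,:2]-BO)@BX,(X[:,:2]-BO)@BY,X[:,2]]
b=b[(b[:,0]>-.4)&(b[:,0]<0)&(abs(b[:,1])<.1)]
print(len(b),np.percentile(b,[1,50,99],axis=0)); 
m=b[:,0]>np.percentile(b[:,0],99)-.012; print(np.percentile(b[m],[2,50,98],axis=0))
E
```

```text
target [0.5165 0.0615 0.4294]
t 16.85 pos [0.515 0.058 0.428] shift u [0.088 0.161 0.09 ] turn u [0.03  0.009 0.155] F [-0.378  0.052 -2.812] op 0.0604
q [-0.066 -0.226  1.839  0.172  1.531 -0.023]
target [0.518 0.113 0.41 ]
t 16.85 pos [0.515 0.058 0.428] shift u [ 0.179  2.734 -0.86 ] turn u [0.03  0.009 0.155] F [-0.378  0.052 -2.812] op 0.0604
q [-0.066 -0.226  1.839  0.172  1.531 -0.023]
1703 [[-0.298 -0.035  0.21 ]
 [-0.197 -0.03   0.249]
 [-0.125  0.03   0.291]]
[[-0.137 -0.035  0.208]
 [-0.131  0.015  0.226]
 [-0.122  0.028  0.242]]
```

View pics/s5.png

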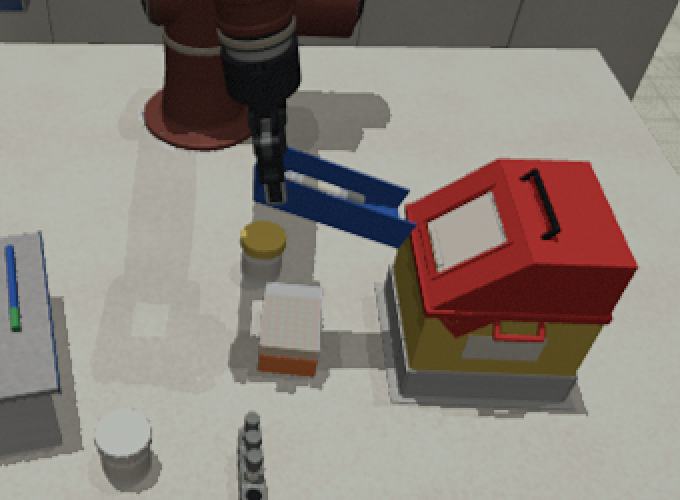

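Request:
carry_out --increments '[[[0,0,0.1],[0.1,0.5,-0.15],0],[[0,0,0.05],[0.08,0.6,-0.2],0],[[0,0,0],[0,0.6,-0.2],0],[[0,0,0],[0,0.6,-0.2],0],[[0,0,0],[0,0.4,-0.1],0]]'

```text
t: 17.4
tool_pos: [0.5181, 0.1158, 0.4083]
tool_rot: [0.165, 1.564, 0.108]
contact_force: [-1.0, -0.2, -1.5]
opening: 0.0608
```

```bash
python3 - <<'E'
from h import *
go([-.0785,.181],20)
go([-.027,.162],20)
im,d=get_image('side'); cv2.imwrite('pics/s6.png',cv2.resize(im[90:250,330:540],None,fx=3.5,fy=3.5,interpolation=cv2.INTER_CUBIC))
E
```

```text
target [0.5183 0.113  0.4104]
t 17.4 pos [0.518 0.116 0.408] shift u [ 0.011 -0.142  0.107] turn u [ 0.001 -0.007  0.015] F [-0.978 -0.192 -1.537] op 0.0608
q [ 0.045 -0.186  1.837  0.175  1.478  0.066]
target [0.52  0.164 0.391]
t 17.4 pos [0.518 0.116 0.408] shift u [ 0.101  2.431 -0.843] turn u [ 0.001 -0.007  0.015] F [-0.978 -0.192 -1.537] op 0.0608
q [ 0.045 -0.186  1.837  0.175  1.478  0.066]
```

View pics/s6.png

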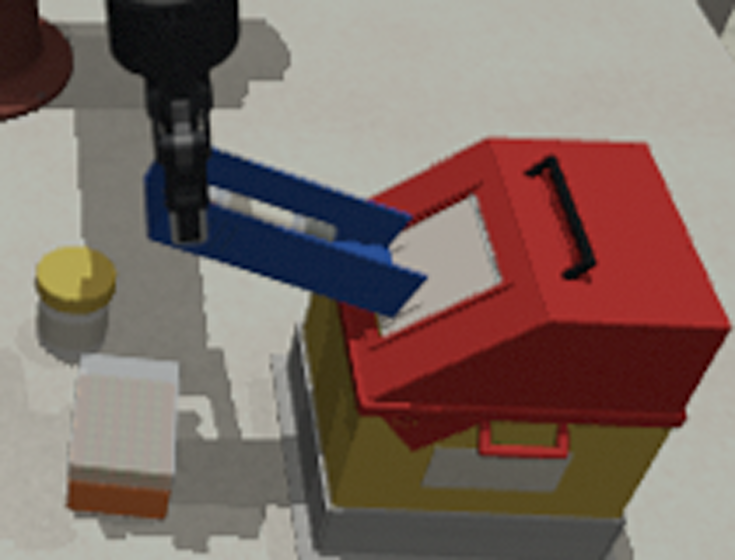

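Request:
carry_out --increments '[[[0,0,0],[0,0.3,-0.1],0],[[0,0,0],[0,0.4,-0.13],0],[[0,0,0],[0,0.4,-0.13],0]]'

```text
t: 17.75
tool_pos: [0.5182, 0.1394, 0.4005]
tool_rot: [0.165, 1.564, 0.107]
contact_force: [-0.8, -1.0, -1.7]
opening: 0.0608
```

```bash
python3 - <<'E'
from h import *
go([-.027,.162],20)
im,d=get_image('side'); cv2.imwrite('pics/s7.png',cv2.resize(im[90:250,330:540],None,fx=3.5,fy=3.5,interpolation=cv2.INTER_CUBIC))
E
```

```text
target [0.5201 0.1644 0.3914]
t 17.75 pos [0.518 0.139 0.4  ] shift u [ 0.095  1.253 -0.452] turn u [ 0.015 -0.006  0.019] F [-0.834 -1.031 -1.681] op 0.0608
q [ 0.09  -0.169  1.835  0.173  1.456  0.108]
```

View pics/s7.png

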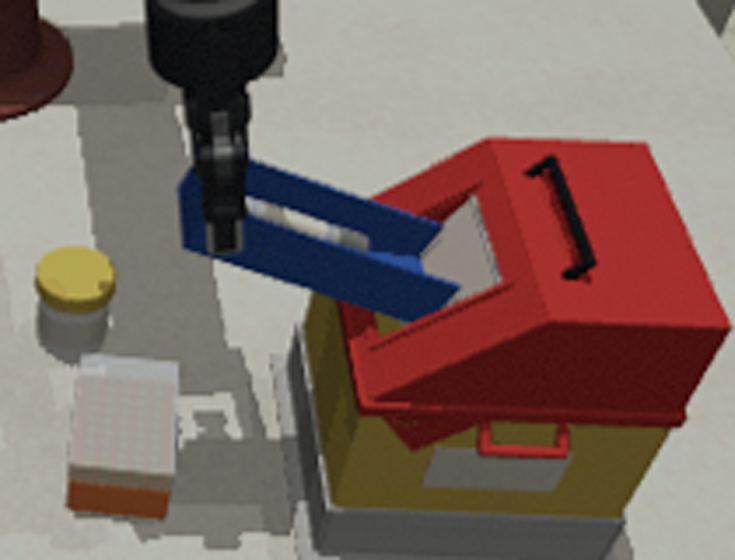

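Flap is opening under the lip with no notable force, tubes still at rest. Pushing further in.

Request:
carry_out --increments '[[[0,0,0],[0.05,0.4,-0.13],0],[[0,0,0],[0.05,0.4,-0.15],0],[[0,0,0],[0,0.3,-0.12],0]]'

```text
t: 18.1
tool_pos: [0.5203, 0.1628, 0.3922]
tool_rot: [0.163, 1.564, 0.105]
contact_force: [0.1, -5.6, -0.8]
opening: 0.0607
```

```bash
python3 - <<'E'
from h import *
go([-.027,.162],20)
go([-.034,.146],36)
im,d=get_image('side'); cv2.imwrite('pics/s8.png',cv2.resize(im[90:250,330:540],None,fx=3.5,fy=3.5,interpolation=cv2.INTER_CUBIC))
E
```

```text
target [0.5201 0.1644 0.3914]
t 18.1 pos [0.52  0.163 0.392] shift u [-0.012  0.08  -0.038] turn u [ 0.036 -0.01   0.017] F [ 0.105 -5.621 -0.753] op 0.0607
q [ 0.134 -0.143  1.826  0.17   1.432  0.149]
target [0.522 0.227 0.414]
t 18.1 pos [0.52  0.163 0.392] shift u [0.097 3.221 1.069] turn u [-2.755  0.09   0.018] F [ 0.105 -5.621 -0.753] op 0.0607
q [ 0.134 -0.143  1.826  0.17   1.432  0.149]
```

View pics/s8.png

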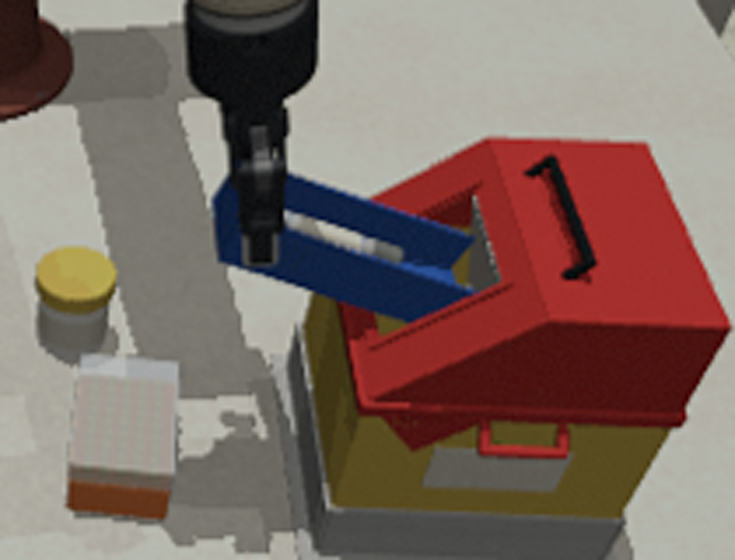

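Request:
carry_out --increments '[[[-0.3,0.01,0],[0,0.33,0.16],0],[[-0.6,0.02,0],[0.02,0.67,0.28],0],[[-0.6,0.02,0],[0.03,0.7,0.24],0],[[-0.6,0.02,0],[0.03,0.72,0.2],0],[[-0.6,0.02,0],[0.03,0.74,0.16],0]]'

```text
t: 18.65
tool_pos: [0.5229, 0.2268, 0.4127]
tool_rot: [-0.055, 1.571, -0.12]
contact_force: [-0.7, -2.7, -1.7]
opening: 0.0608
```

```bash
python3 - <<'E'
from h import *
go([-.034,.146],36)
go([-.0436,.124],58)
im,d=get_image('side'); cv2.imwrite('pics/s9.png',cv2.resize(im[90:250,330:540],None,fx=3.5,fy=3.5,interpolation=cv2.INTER_CUBIC))
E
```

```text
target [0.5223 0.2272 0.4136]
t 18.65 pos [0.523 0.227 0.413] shift u [-0.029  0.022  0.045] turn u [ 0.067 -0.001  0.068] F [-0.72  -2.702 -1.685] op 0.0608
q [ 0.298 -0.07   1.722 -0.105  1.526  0.347]
target [0.526 0.325 0.41 ]
t 18.65 pos [0.523 0.227 0.413] shift u [ 0.142  4.917 -0.142] turn u [-3.769  0.147  0.067] F [-0.72  -2.702 -1.685] op 0.0608
q [ 0.298 -0.07   1.722 -0.105  1.526  0.347]
```

View pics/s9.png

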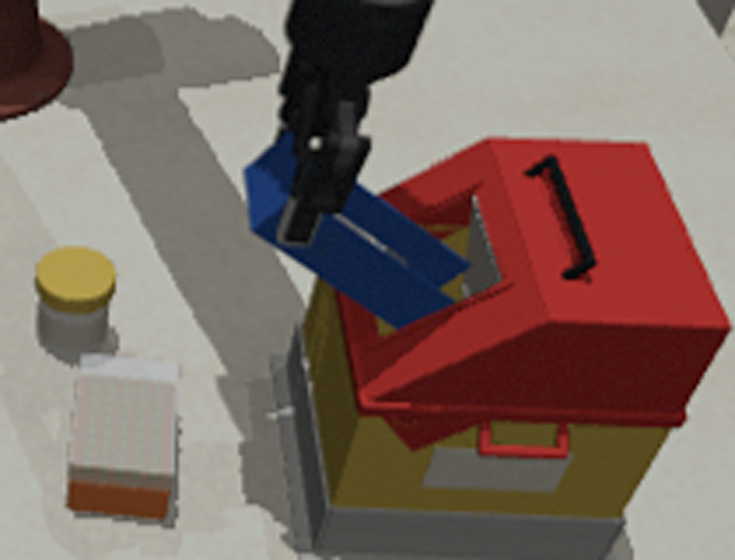

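Request:
carry_out --increments '[[[-0.55,0.02,0.01],[0.02,0.7,0.12],0],[[-0.55,0.02,0.01],[0.02,0.7,0.08],0],[[-0.55,0.02,0.01],[0.02,0.72,0.02],0],[[-0.55,0.02,0],[0.02,0.72,-0.02],0],[[-0.55,0.02,0],[0.02,0.72,-0.06],0],[[-0.55,0.02,0],[0.02,0.72,-0.12],0],[[-0.5,0.02,0],[0.02,0.6,-0.15],0],[[0,0,0],[0,0,0],0]]'

```text
t: 19.5
tool_pos: [0.5255, 0.3302, 0.4085]
tool_rot: [-0.36, 1.549, -0.414]
contact_force: [1.5, -0.8, -2.2]
opening: 0.0607
```

```bash
python3 - <<'E'
from h import *
go([-.0436,.124],58)
im,d=get_image('side'); cv2.imwrite('pics/s10.png',cv2.resize(im[60:250,330:540],None,fx=3,fy=3,interpolation=cv2.INTER_CUBIC))
im,d=get_image('wrist'); cv2.imwrite('pics/w3.png',im)
im,d=get_image('top'); cv2.imwrite('pics/t3.png',im)
E
```

```text
target [0.5257 0.3251 0.4098]
t 19.5 pos [0.525 0.33  0.409] shift u [ 0.013 -0.253  0.065] turn u [ 0.045 -0.047  0.012] F [ 1.456 -0.775 -2.244] op 0.0607
q [ 0.51   0.117  1.559 -0.42   1.727  0.534]
```

View pics/s10.png

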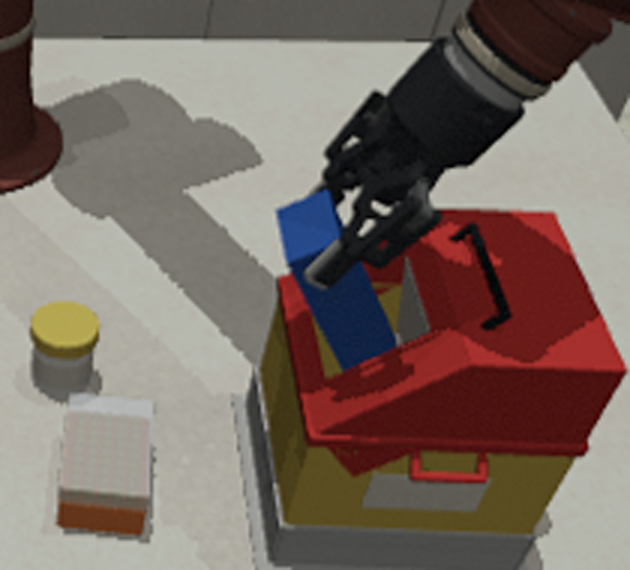

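View pics/w3.png

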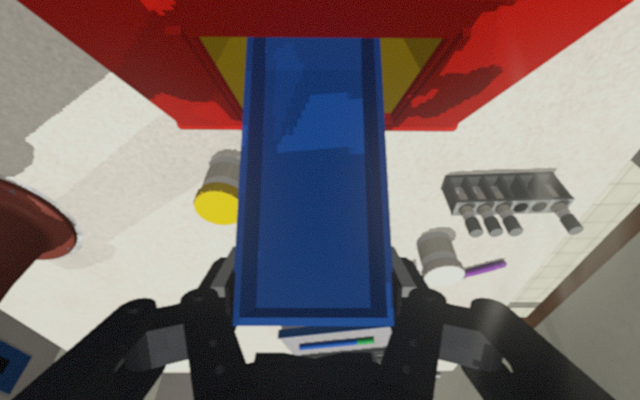

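View pics/t3.png

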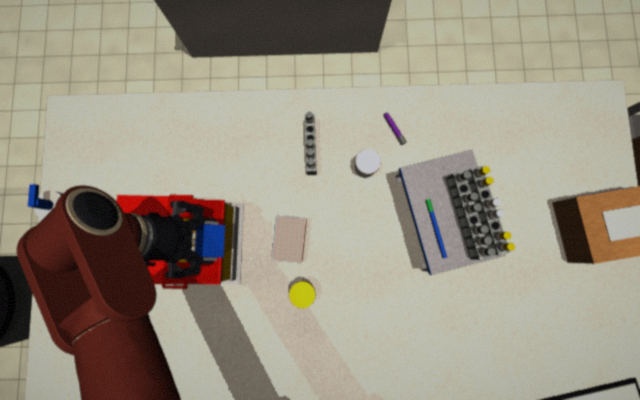

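Request:
carry_out --increments '[[[0,0,0],[0,-0.2,0],0],[[0,0,0],[0,0,0],0],[[0,0,0],[0,0,0],0],[[0,0,0],[0,-0.25,0.4],0],[[0,0,0],[0,-0.35,0.55],0],[[0,0,0],[0,-0.35,0.55],0],[[0,0,0],[0,-0.35,0.55],0],[[0,0,0],[0,-0.35,0.55],0]]'

```text
t: 20.45
tool_pos: [0.5254, 0.2862, 0.4659]
tool_rot: [-0.355, 1.55, -0.417]
contact_force: [-0.0, -0.9, -0.4]
opening: 0.0606
```

```bash
python3 - <<'E'
from h import *
go([-.12,.22],58)
im,d=get_image('side'); cv2.imwrite('pics/s11.png',cv2.resize(im[40:250,330:540],None,fx=2.8,fy=2.8,interpolation=cv2.INTER_CUBIC))
im,d=get_image('wrist'); cv2.imwrite('pics/w4.png',im)
E
```

```text
target [0.523  0.2488 0.5058]
t 20.45 pos [0.525 0.286 0.466] shift u [-0.12  -1.869  1.997] turn u [ 0.028 -0.04   0.06 ] F [-0.011 -0.918 -0.402] op 0.0606
q [ 0.448  0.031  1.555 -0.439  1.784  0.444]
```

View pics/s11.png

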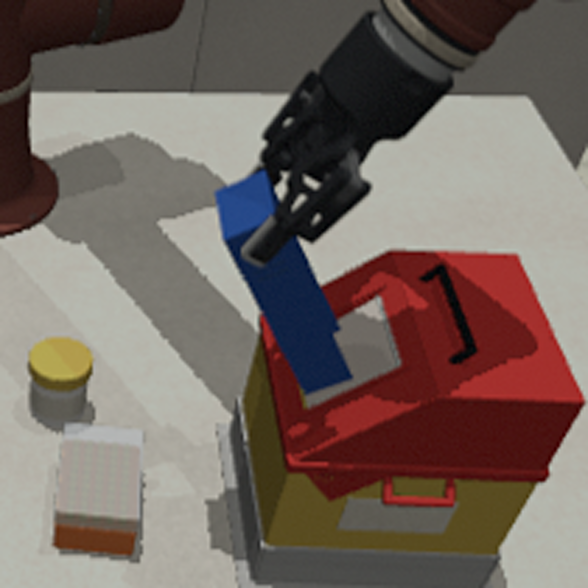

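View pics/w4.png

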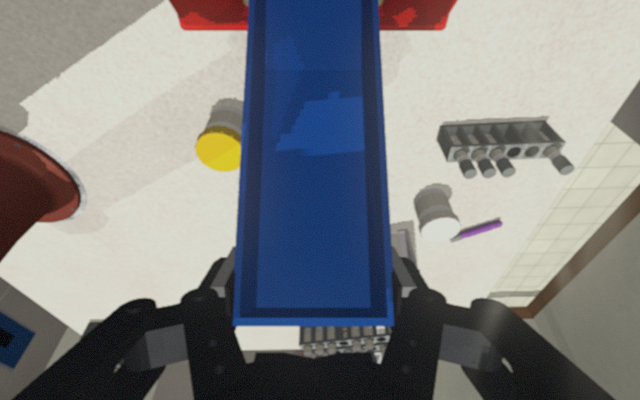

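Request:
carry_out --increments '[[[0,0,0],[0,-0.4,0.6],0],[[0,0,0],[0,-0.5,0.7],0],[[0,0,0],[0,-0.6,0.7],0],[[0.3,0,0],[0,-0.8,0.2],0],[[0.6,-0.02,0],[0,-0.9,0],0],[[0.8,-0.02,0],[0,-0.9,0],0],[[0.8,-0.02,0],[0,-0.9,0],0],[[0.8,-0.02,0],[0,-0.9,0],0]]'

```text
t: 21.35
tool_pos: [0.5245, 0.1614, 0.5179]
tool_rot: [-0.081, 1.57, -0.139]
contact_force: [-0.2, -0.2, -1.7]
opening: 0.0605
```

Request:
carry_out --increments '[[[0.8,-0.03,0],[0,-0.9,-0.2],0],[[0.8,-0.03,0],[0,-0.9,-0.2],0],[[0.8,-0.03,0],[0,-0.9,-0.2],0],[[0.8,-0.03,0],[0,-0.9,-0.2],0],[[0.8,-0.03,0],[0,-0.9,-0.2],0],[[0.8,-0.03,0],[0,-0.9,-0.2],0],[[0.8,-0.03,0],[0,-0.9,-0.2],0],[[0.6,-0.02,0],[0,-0.6,-0.2],0]]'

```text
t: 22.15
tool_pos: [0.5206, 0.009, 0.4882]
tool_rot: [0.43, 1.51, 0.36]
contact_force: [0.1, 0.7, -2.5]
opening: 0.0608
```

```bash
python3 -c "
from h import *
rep([.52,0,.4],88,30)
rep([.446,-.146,.20],41,30)"
```

```text
t 22.15 pos [0.521 0.009 0.488] shift u [-0.028 -0.448 -4.412] turn u [0.183 0.117 0.14 ] F [ 0.139  0.725 -2.534] op 0.0608
q [-0.225 -0.237  1.768  0.503  1.68  -0.142]
t 22.15 pos [0.521 0.009 0.488] shift u [ -3.728  -7.748 -14.412] turn u [ 0.221  0.035 -8.063] F [ 0.139  0.725 -2.534] op 0.0608
q [-0.225 -0.237  1.768  0.503  1.68  -0.142]
```

Request:
carry_out --increments '[[[0.1,0,-0.4],[-0.2,-0.5,-0.4],0],[[0.1,0,-0.7],[-0.25,-0.5,-0.8],0],[[0,0,-0.7],[-0.25,-0.55,-0.8],0],[[0,0,-0.7],[-0.25,-0.55,-0.8],0],[[0,0,-0.7],[-0.25,-0.55,-0.8],0],[[0,0,-0.7],[-0.25,-0.55,-0.8],0],[[0,0,-0.7],[-0.25,-0.55,-0.8],0],[[0,0,-0.7],[-0.25,-0.55,-0.8],0]]'

```text
t: 22.95
tool_pos: [0.4757, -0.0861, 0.3641]
tool_rot: [0.831, 1.308, -0.081]
contact_force: [-0.2, 0.3, -1.8]
opening: 0.0606
```

Request:
carry_out --increments '[[[0,0,-0.7],[-0.25,-0.55,-0.9],0],[[0,0,-0.7],[-0.25,-0.55,-0.9],0],[[0,0,-0.6],[-0.25,-0.55,-0.9],0],[[0,0,-0.5],[-0.25,-0.55,-0.9],0],[[0,0,-0.2],[-0.25,-0.55,-0.9],0],[[0,0,0],[-0.2,-0.4,-0.9],0],[[0,0,0],[-0.1,-0.2,-0.9],0],[[0,0,0],[0,0,-0.8],0]]'

```text
t: 23.75
tool_pos: [0.4365, -0.1585, 0.2152]
tool_rot: [1.005, 1.175, -0.324]
contact_force: [0.3, 0.4, -1.5]
opening: 0.0607
```

```bash
python3 -c "
from h import *
rep([.446,-.146,.1575],41,30)"
```

```text
t 23.75 pos [ 0.437 -0.159  0.215] shift u [ 0.474  0.625 -2.887] turn u [0.385 0.063 0.567] F [ 0.286  0.37  -1.451] op 0.0607
q [-0.615 -0.187  2.203  0.564  1.013  0.011]
```

Request:
carry_out --increments '[[[0.2,0.03,0.3],[0.25,0.3,-0.2],0],[[0.2,0.03,0.25],[0.2,0.3,-0.6],0],[[0,0,0],[0,0,-0.6],0],[[0,0,0],[0,0,-0.4],0]]'

```text
t: 24.15
tool_pos: [0.4447, -0.1461, 0.1776]
tool_rot: [1.004, 1.217, -0.26]
contact_force: [-0.6, 0.5, -2.8]
opening: 0.0607
```

```bash
python3 -c "
from h import *
rep([.446,-.146,.1575],41,30)
im,d=get_image('side'); cv2.imwrite('pics/s12.png',im[120:320,160:460].repeat(2,0).repeat(2,1))
P=cloud('side',d); hsv=cv2.cvtColor(im,cv2.COLOR_BGR2HSV); k=(hsv[...,0]>100)&(hsv[...,0]<128)&(hsv[...,1]>120)&(d>0); k[:,:250]=0;k[:,400:]=0;k[:180]=0;k[290:]=0
X=P[k]; 
D=np.array([np.cos(np.radians(41)),np.sin(np.radians(41))]); s=(X[:,:2]-[.5585,-.0485])@D
for a in np.arange(-.1,.1,.02):
    m=(s>a)&(s<a+.02)
    if m.sum()>5: print(round(a,2),m.sum(),np.percentile(X[m,2],[3,97]).round(4))
"
```

```text
t 24.15 pos [ 0.445 -0.146  0.178] shift u [ 0.065  0.006 -1.005] turn u [-0.014 -0.005 -0.001] F [-0.554  0.473 -2.77 ] op 0.0607
q [-0.589 -0.091  2.197  0.619  0.984 -0.07 ]
-0.1 190 [0.025 0.064]
-0.08 134 [0.024 0.063]
-0.06 168 [0.024 0.064]
-0.04 178 [0.024 0.064]
-0.02 181 [0.024 0.063]
0.0 186 [0.024 0.062]
0.02 186 [0.024 0.064]
0.04 188 [0.025 0.064]
0.06 194 [0.028 0.063]
0.08 160 [0.025 0.063]
```

View pics/s12.png

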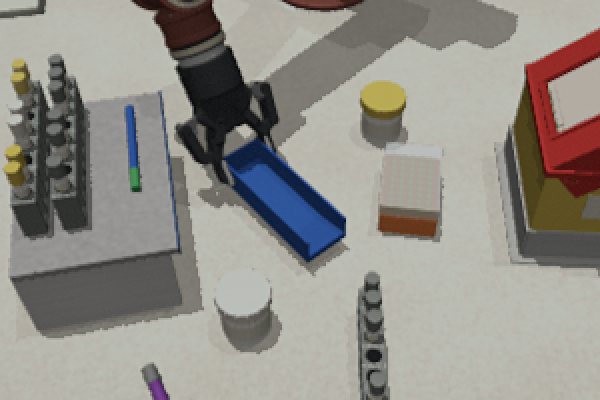

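Level and empty. Lower 20 mm, release, back out upwards.

Request:
carry_out --increments '[[[0,0,0],[0,0,-0.3],0],[[0,0,0],[0,0,-0.3],0],[[0,0,0],[0,0,-0.2],0],[[0,0,0],[0,0,-0.15],0],[[0,0,0],[0,0,-0.05],0]]'

```text
t: 24.7
tool_pos: [0.4451, -0.1466, 0.1568]
tool_rot: [1.004, 1.216, -0.259]
contact_force: [-6.8, 1.3, 9.4]
opening: 0.0608
```

```bash
python3 -c "
from h import *
rep([.446,-.146,.1575],41,30)"
```

```text
t 24.7 pos [ 0.445 -0.147  0.157] shift u [0.047 0.031 0.035] turn u [-0.01   0.006 -0.002] F [-6.818  1.345  9.381] op 0.0608
q [-0.589 -0.045  2.198  0.639  0.945 -0.106]
```

Request:
carry_out --increments '[[[0,0,0],[0,0,0],1],[[0,0,0],[0,0,0],1],[[0,0,0],[0,0,0],1],[[0,0,0],[0,0,0.4],1],[[0,0,0],[0,0,0.7],1],[[0,0,0],[0,0,0.9],1],[[0,0,0],[0,0,0.9],1],[[0,0,0],[0,0,0.9],1]]'

```text
t: 25.5
tool_pos: [0.4451, -0.1465, 0.2381]
tool_rot: [1.006, 1.216, -0.26]
contact_force: [-0.3, -0.1, -0.2]
opening: 0.0854
```

Request:
carry_out --increments '[[[0,0,0],[0,0,0.9],1],[[0,0,0],[0,0,0.9],1],[[0,0,0],[0,0,0.9],1],[[0,0,0],[0,0,0.5],1],[[0,0,0],[0,0,0],1]]'

```text
t: 26.0
tool_pos: [0.4456, -0.1466, 0.3146]
tool_rot: [1.0, 1.203, -0.258]
contact_force: [0.1, -0.3, 0.7]
opening: 0.0852
```

```bash
python3 - <<'E'
from h import *
np.set_printoptions(precision=3,suppress=True)
im,d=get_image("top"); cv2.imwrite("pics/t9.png",im); P=cloud("top",d)
im2,d2=get_image("side"); cv2.imwrite("pics/s13.png",im2); P2=cloud("side",d2)
im3,d3=get_image("wrist"); cv2.imwrite("pics/w9.png",im3)
hsv=cv2.cvtColor(im2,cv2.COLOR_BGR2HSV);k=(hsv[...,0]>100)&(hsv[...,0]<128)&(hsv[...,1]>120)&(d2>0)&(P2[...,2]>.03)&(P2[...,2]<.055);k[:,:250]=0;k[:,400:]=0
print(cv2.minAreaRect((P2[k][:,:2]*1000).astype(np.float32)))
# flap
A=P2[120:260,400:545].reshape(-1,3); b=np.c_[(A[:,:2]-BO)@BX,(A[:,:2]-BO)@BY,A[:,2]]
s=(b[:,0]+.1)*np.cos(np.radians(40))+(b[:,2]-.163)*np.sin(np.radians(40)); n=-(b[:,0]+.1)*np.sin(np.radians(40))+(b[:,2]-.163)*np.cos(np.radians(40))
m=(s>.03)&(s<.09)&(abs(b[:,1])<.035)&(abs(n)<.06); print("flap n",np.percentile(n[m],[5,50,95]))
P0=np.load("P_top.npy"); dz=abs(P[...,2]-P0[...,2])
for nme,(x0,x1,y0,y1) in dict(rack=(295,325,105,182),tip=(268,312,210,268),jy=(283,322,275,312),jw=(350,385,145,180)).items(): print(nme,np.median(dz[y0:y1,x0:x1]),np.percentile(dz[y0:y1,x0:x1],95), (dz[y0:y1,x0:x1]>.01).mean())
print(get_obs()['t'],get_obs()['contact_force'])
E
```

```text
((557.5481567382812, -48.363616943359375), (179.84951782226562, 63.08184051513672), 40.81938552856445)
flap n [-0.003 -0.001  0.001]
rack 0.0018108661746475407 0.005514646602464769 0.00909090909090909
tip 0.001700386732578829 0.005028882307680708 0.007445141065830721
jy 0.0017517938690609913 0.005178675953804931 0.004851004851004851
jw 0.001780583481068465 0.0051867170685731415 0.007346938775510204
26.15 [0.864 0.459 0.218]
```

View pics/s13.png

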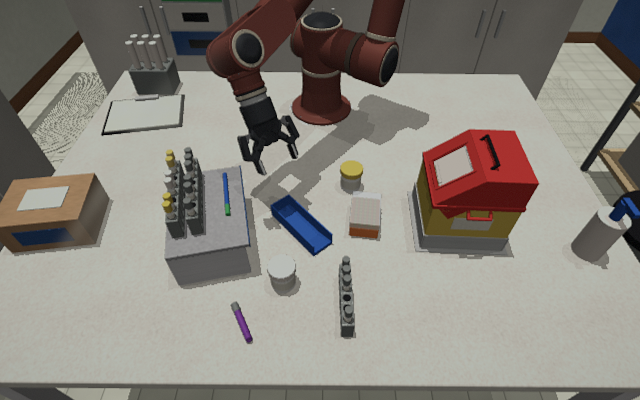

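View pics/t9.png

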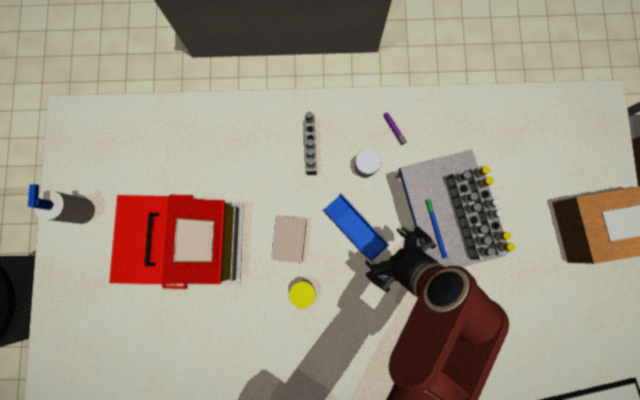

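The tray (side view, about 300,222) stands upright, empty and clear of the shelf. The flap is shut, no tubes are on the bench, the bystanders haven't moved, and the gripper is clear.

```bash
python3 -c "
from station import finish_job
print(finish_job())"
```

```text
the job is handed in; nothing more can be done
None
```

The job is handed in at about 26 s of the 69 s allowed. All the checks I made passed, but I could not look inside the bin.

**What I did:** I gripped the tray by its side walls and drew it out level from under the shelf, then set it down on free bench. I took it again by its back end and pushed the flap open with the lip, pitched 20°. With the lip about 60 mm inside, I tipped to 58° and all three tubes slid in. I then set the empty tray back on the bench.

**Last checks:**
- **Tray:** it is empty, right way up and clear of the shelf, with its centre at about (0.558, −0.048). Its wall tops were even in height along its length just before the final set-down.
- **Flap:** it is shut, flush with the slope to within about 3 mm.
- **Tubes:** none show on the bench or in the tray. That they are in the bin is inferred from this and from the empty tray seen by the wrist camera.
- **Rack, tip box and jars:** the depth picture is unchanged within noise.
- **Forces:** the highest reading at the end of a move was about 24 N, when setting the tray down the first time. It stayed below 6 N while the flap was pushed open.

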